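# Smooth down the coin leaves

## Task

The five white coin leaves on the curved wooden rack stand ajar: run the fingertips lightly along the row, starting at the end with the brass stud, so that the leaves are pressed down flat one after another. Do it in one pass, staying close over the row until the last leaf is down, and then come away clear. Nothing is to be gripped or lifted: do not shove or raise the rack, do not bend any leaf further open, and leave the weights, magnifier and everything else where they stand.

Things in the scene. Friction and masses are not known exactly. Their poses are not given: they have to be found in the camera images.
- rack: dark wooden coin rack, a gently curved block 60 mm wide, 22 mm tall and about 255 mm long, 0.9 kg or so, standing loose on the shelf; its curved centre line has a radius of 220 mm, bulges to the rack's own +x and runs from its -y end (flat brass stud on top) to its +y end (plain). Origin under its middle, at shelf height. Five white coin leaves stand ajar on it in a row
- leaf1 (a joint): opening angle of coin leaf 1, counted from the brass stud (rad): 0 = lying flat on the rack, about 0.45 to 0.8 at the start, larger = more upright. The leaf is a white plate 36 mm long, 34 mm wide, 3 mm thick with a coin in it, hinged along its edge nearest the stud (at path0); the edge farther from the stud is the raised one. A stiff hinge keeps it where it is left; about 0.5 N on the raised edge moves it, more near the hinge
- leaf2 (a joint): opening angle of coin leaf 2, counted from the brass stud (rad): 0 = lying flat on the rack, about 0.45 to 0.8 at the start, larger = more upright. The leaf is a white plate 36 mm long, 34 mm wide, 3 mm thick with a coin in it, hinged along its edge nearest the stud (at path1); the edge farther from the stud is the raised one. A stiff hinge keeps it where it is left; about 0.5 N on the raised edge moves it, more near the hinge
- leaf3 (a joint): opening angle of coin leaf 3, counted from the brass stud (rad): 0 = lying flat on the rack, about 0.45 to 0.8 at the start, larger = more upright. The leaf is a white plate 36 mm long, 34 mm wide, 3 mm thick with a coin in it, hinged along its edge nearest the stud (at path2); the edge farther from the stud is the raised one. A stiff hinge keeps it where it is left; about 0.5 N on the raised edge moves it, more near the hinge
- leaf4 (a joint): opening angle of coin leaf 4, counted from the brass stud (rad): 0 = lying flat on the rack, about 0.45 to 0.8 at the start, larger = more upright. The leaf is a white plate 36 mm long, 34 mm wide, 3 mm thick with a coin in it, hinged along its edge nearest the stud (at path3); the edge farther from the stud is the raised one. A stiff hinge keeps it where it is left; about 0.5 N on the raised edge moves it, more near the hinge
- leaf5 (a joint): opening angle of coin leaf 5, counted from the brass stud (rad): 0 = lying flat on the rack, about 0.45 to 0.8 at the start, larger = more upright. The leaf is a white plate 36 mm long, 34 mm wide, 3 mm thick with a coin in it, hinged along its edge nearest the stud (at path4); the edge farther from the stud is the raised one. A stiff hinge keeps it where it is left; about 0.5 N on the raised edge moves it, more near the hinge
- path0 (a point): point on the rack's centre line 27 mm above the shelf, the height of the upper face of a leaf lying flat; above the hinge of leaf 1; about 34 mm of bare rack top, 22 mm above the shelf, with the brass stud (18 mm across, 1.5 mm high) lie before it
- path1 (a point): point on the rack's centre line 27 mm above the shelf, the height of the upper face of a leaf lying flat; above the hinge of leaf 2
- path2 (a point): point on the rack's centre line 27 mm above the shelf, the height of the upper face of a leaf lying flat; above the hinge of leaf 3
- path3 (a point): point on the rack's centre line 27 mm above the shelf, the height of the upper face of a leaf lying flat; above the hinge of leaf 4
- path4 (a point): point on the rack's centre line 27 mm above the shelf, the height of the upper face of a leaf lying flat; above the hinge of leaf 5
- path5 (a point): point on the rack's centre line 27 mm above the shelf, the height of the upper face of a leaf lying flat; 6 mm beyond the free edge of leaf 5 when flat; about 34 mm of bare rack top (22 mm above the shelf) follow
- weight_a: black iron coin weight with a knob, 40 mm across, 44 mm tall, beside the hollow side of the rack; origin at the centre of its underside; leave alone
- weight_b: a second weight just like weight_a; leave alone
- magnifier: brass magnifier lying flat: lens ring 82 mm across, 10 mm thick, wooden handle 16 mm thick reaching 138 mm along its +y from the lens centre; origin under the lens centre; beside the bulging side of the rack; leave alone
- coin_stack: stack of loose-looking coins (one piece), 29 mm across, 18 mm tall; origin at the centre of its underside; leave alone
- money_box: red tin money box with a steel base cap, 95 mm across, 112 mm tall; origin at the centre of its underside; leave alone
- bottle: amber glass coin bottle, 64 mm across, 150 mm tall; origin at the centre of its underside; leave alone

How it is judged:
By the outcome, as a careful person would: the job done as asked, in the order asked, and still so for the second after the job is handed in, with the robot touching nothing.
It also fails if it takes over 42 s, if anything falls off the work surface, if the arm or the gripper's body presses on something with over 40 N, if the wrist force passes 120 N, or if a joint passes its speed limit or range.

## Robot

A 6-joint arm with a two-finger parallel gripper is mounted at the origin on the work surface. World frame = base frame: x ahead of the robot, y to its left, z up, the work surface at z = 0. Lengths are in mm, angles in rad, forces in N, time in s.
With the tool pointing down it reaches from about 275 to 875 mm from the base axis. Payload 12.5 kg.
Tool frame: the origin (TCP) lies midway between the tips of the shut fingers; the grasp point (between the pads) lies 19 mm behind it; z points along the fingers, y is the line along which they close (so a half turn about z gives the same grasp; the last joint's range is limited). The gripper opens to 85 mm and grips with 20 to 120 N. Pads are 22 mm wide; open, the fingers measure 114 mm over their backs; the gripper's body (76 mm by 85 mm) begins 54 mm behind the grasp point. The pads swing forward as they close: fully open they stand 13 mm farther back than shut.
Start: joints at [-0.085, 0.351, 1.652, -0, 1.139, -0.085], TCP at [549.986, 0.027, 231.29] pointing down, gripper open.
Joint ranges: [-2.75, 2.75], [-0.79, 2.1], [0.01, 2.65], [-1.57, 4.71], [0.07, 3.14], [-2.87, 2.87]. Speed limits (rad/s): [2.22, 2.22, 2.79, 3.14, 3.14, 3.14].

## Interface

Orientations are given as a 3x3 rotation matrix whose columns are the frame's x, y, z axes.
In Python, from bench import * gives the robot as it stands.
- The arm moves only by the shell command python3 -m handwheel 'ROWS' [FORCE]. ROWS is JSON, a list of rows, each a list of 5 numbers: the shift along the tool's x, y, z in cm, then the turn about the tool's z in rad, then the opening, from 0 (shut) to 1 (fully open). A call has 1 to 8 rows; each row is the pose to reach, as a shift and turn from the pose commanded when the call began, along the tool's axes at that moment; what a row does not reach only later rows make up. A row lasts 1/8 s, in which the tool goes at most 62.5 mm and 10.7 degrees, less where a joint would pass 70% of its speed; a pose out of reach is approached as far as the arm can. A call with a gripper value outside its range is refused whole. The fingers move at their own pace and stop on an object; FORCE is the grip in N (left out, the last holds). Time passes only in rows, so rows that repeat a pose let the fingers close. It gives the time, the measured TCP pose, the force, the opening and the grip force at its end, in the units of the state.
- read_state(): the state, without advancing time (a new reading comes with each control period).
- camera(name): name is "scene" or "side" or "wrist"; returns the picture (400x640x3 uint8, red, green, blue); there is no depth.
- get_calibration(name): a dict with "intrinsics" (3x3 intrinsics, pixels), "R" (3x3) and "t" (3): a world point X has camera coordinates R X + t. Camera axes: x right, y down, z forward; pixel columns grow to the right and rows downward; lengths in mm; the calibration is good to about 2 mm. The wrist camera is an equidistant fisheye: a pixel r from the principal point sees the ray r / f radians off the axis. A picture is of the moment at which its call begins: read the wrist's pose just before it. get_calibration takes no time and is no camera call; for the wrist camera it gives the pose at the moment of the call.
- hand_in(): hands the job in; it is judged then, once.
The state is a dict: "time": time; "joints": joint angles; "dq": joint speeds; "effort": joint torques, N m; "tcp_pos": TCP position; "tcp_rot": TCP orientation; "contact_force": force on the tool from outside, world axes, zero at the start; "wrist_torque": the same for the moment, N m; "finger_gap": finger opening in mm; "grasp_force": force on a finger pad.
Only numpy, scipy, OpenCV 4.12 (cv2) and the standard library are available. Lean on these libraries where they do the work, as an engineer would, in place of code of your own. Each camera call takes 0.05 s, during which the arm holds its last target. There are 200 camera calls.

## Working session

There is one attempt and no reset: what is moved stays moved. The work goes in short steps, Python scripts to look and compute and a shell command to move; the robot and the scene stay as the last step left them, time stands still between calls to the robot, and variables do not carry over. Pictures are saved under pics/ and viewed, at most 10 in all, crops included, and the job is handed in when it is done.

```bash
mkdir -p pics; ls
python3 - <<'E'
from bench import *
import cv2
for n in ["scene","side","wrist"]:
    im=camera(n); cv2.imwrite(f"pics/{n}0.png",im[:,:,::-1])
    c=get_calibration(n); print(n,c)
s=read_state();print(s["time"],s["tcp_pos"],s["tcp_rot"],s["finger_gap"])
E
```

```text
pics
scene {'intrinsics': array([[364.5135891 ,   0.        , 320.24387735],
       [  0.        , 364.5135891 , 201.92039924],
       [  0.        ,   0.        ,   1.        ]]), 'R': array([[-0.65601979,  0.75459514, -0.01497362],
       [ 0.45594234,  0.38041491, -0.80461238],
       [-0.60146041, -0.53466875, -0.59361158]]), 't': array([ 387.59675087, -201.53069143, 1291.34827827])}
side {'intrinsics': array([[386.59544906,   0.        , 315.3368392 ],
       [  0.        , 386.59544906, 199.86775897],
       [  0.        ,   0.        ,   1.        ]]), 'R': array([[ 0.82784963, -0.56093967,  0.0034163 ],
       [-0.43438098, -0.64490068, -0.62882134],
       [ 0.35493401,  0.51908554, -0.77754232]]), 't': array([-471.58885547,  280.65277061,  737.44776228])}
wrist {'intrinsics': array([[309.70691629,   0.        , 318.86362824],
       [  0.        , 309.70691629, 202.32217404],
       [  0.        ,   0.        ,   1.        ]]), 'R': array([[ 9.99999358e-01,  1.05312245e-03, -4.17920982e-04],
       [ 1.12814262e-03, -9.59661625e-01,  2.81155283e-01],
       [-1.04971788e-04, -2.81155574e-01, -9.59662197e-01]]), 't': array([-549.77124176,  -37.43748894,  378.58302576])}
0.15 [5.49767099e+02 2.99440081e-02 2.30890480e+02] [[ 2.40150107e-05  9.99999658e-01 -8.26924641e-04]
 [ 9.99999996e-01 -2.39415544e-05  8.88405644e-05]
 [ 8.88207362e-05 -8.26926771e-04 -9.99999654e-01]] 85.57229629567398
```

View pics/scene0.png

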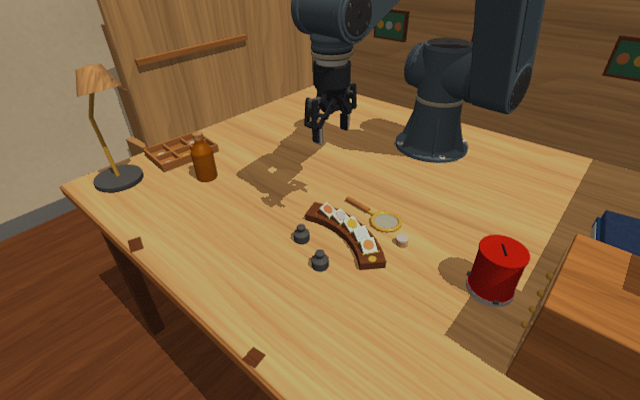

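View pics/side0.png

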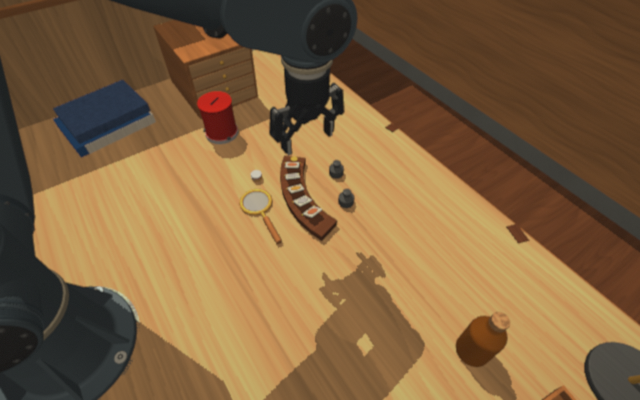

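View pics/wrist0.png

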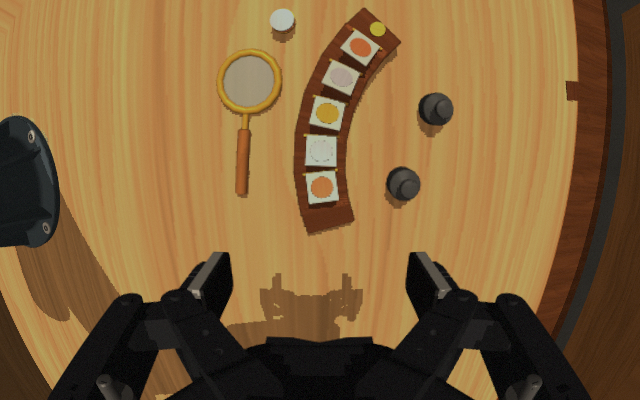

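The pictures show the rack at around (330,120) in the wrist view. The stud is at (377,29), and the leaves run down to (322,187). The magnifier lies to the left and the weights to the right. Next I measure the rack arc, the stud and the leaves.

```bash
cat > h.py <<'E'
import numpy as np, cv2
from scipy.optimize import least_squares
def rays(c,uv,fish):
    K=c["intrinsics"];uv=np.atleast_2d(uv).astype(float)
    p=(uv-[K[0,2],K[1,2]])/K[0,0]
    if fish:
        r=np.linalg.norm(p,axis=1,keepdims=True)+1e-9
        d=np.hstack([p/r*np.sin(r),np.cos(r)])
    else: d=np.hstack([p,np.ones((len(p),1))])
    return d@c["R"], -c["R"].T@c["t"]
def plane(c,uv,z,fish=False):
    d,o=rays(c,uv,fish); k=(z-o[2])/d[:,2]
    return (o+d*k[:,None])[:,:2]
E
python3 - <<'E'
from bench import *
from h import *
c=get_calibration("wrist"); im=cv2.imread("pics/wrist0.png"); 
print("cam",-c["R"].T@c["t"])
hsv=cv2.cvtColor(im,cv2.COLOR_BGR2HSV); H,S,V=cv2.split(hsv)
roi=np.zeros(H.shape,bool); roi[5:240,290:405]=1
def big(m,n=1):
    k,l,st,ce=cv2.connectedComponentsWithStats(m.astype(np.uint8)); o=np.argsort(-st[1:,4])[:n]+1
    return [(l==i,st[i],ce[i]) for i in o]
dark=roi&(V<130)&(S>90)
m=big(dark)[0][0].astype(np.uint8)
cn=max(cv2.findContours(m,0,cv2.CHAIN_APPROX_NONE)[0],key=cv2.contourArea)
hull=cn[:,0]
P=plane(c,hull,22,True)
def res(q):
    r=np.hypot(P[:,0]-q[0],P[:,1]-q[1]); return np.minimum(abs(r-250),abs(r-190))
f=least_squares(lambda q:res(q),[P[:,0].mean()+200,P[:,1].mean()],loss="soft_l1",f_scale=1.5)
C=f.x; print("centre",C,"med res",np.median(res(C)))
r=np.hypot(*(P-C).T)
print("outer r",np.median(r[r>235]),"inner",np.median(r[r<205]))
th=np.arctan2(P[:,1]-C[1],P[:,0]-C[0])%(2*np.pi)
mid=(r>195)&(r<245); print("ends th",np.sort(th)[[0,5]],np.sort(th)[[-6,-1]],"end pts",th[mid][:0])
print("th mid pts",np.round(np.sort(th[mid]),3)[[0,5,-6,-1]])
ye=roi&(H>20)&(H<34)&(S>150)&(V>110)
for _,s,ce in big(ye,3):
    p=plane(c,ce,23.5,True)[0]; print("yellow",s[4],ce,p,np.hypot(*(p-C)),np.arctan2(*(p-C)[::-1])%(2*np.pi))
w=roi&(S<70)&(V>120)
wl=cv2.morphologyEx(w.astype(np.uint8),cv2.MORPH_CLOSE,np.ones((3,3)))
for mm,s,ce in big(wl,5):
    q=np.argwhere(mm)[:,::-1].astype(np.float32); b=cv2.boxPoints(cv2.minAreaRect(q))
    p=plane(c,q,27,True); t=np.arctan2(p[:,1]-C[1],p[:,0]-C[0])%(2*np.pi); rr=np.hypot(*(p-C).T)
    print("leaf",s[4],ce.round(),"th",np.percentile(t,[1,3,97,99]).round(3),"r",np.percentile(rr,[2,98]).round(1))
cv2.imwrite("pics/crop.png",cv2.resize(im[0:245,280:420],None,fx=2.4,fy=2.4,interpolation=cv2.INTER_CUBIC)); 
vis=im.copy(); cv2.drawContours(vis,[cn],-1,(0,255,0),1); vis[wl>0]=(255,0,0)
cv2.imwrite("pics/crop.png",np.hstack([cv2.resize(x[0:245,280:420],None,fx=2.4,fy=2.4,interpolation=cv2.INTER_CUBIC) for x in (im,vis)]))
E
```

```text
cam [549.85286425  71.09238306 373.60780504]
centre [770.23771995  14.53720355] med res 0.8976030875322181
outer r 249.86879185843446 inner 190.43607557012817
ends th [2.29255762 2.29587221] [3.51893156 3.52351236] end pts []
th mid pts [2.293 2.296 3.519 3.524]
yellow 343 [326.95043732 112.73469388] [558.7216601   72.61847194] 219.34556597990422 2.873602936865395
yellow 183 [377.22404372  28.59016393] [615.39324692 172.68980994] 221.3347187888382 2.3456256689411825
yellow 6 [304.5 134.5] [533.57640034  47.98543743] 239.0133145921142 3.001188832643807
leaf 933 [321. 151.] th [2.99  2.996 3.146 3.146] r [202.2 235.3]
leaf 776 [341.  77.] th [2.612 2.618 2.739 2.741] r [203.4 236.3]
leaf 517 [322. 187.] th [3.179 3.183 3.342 3.345] r [201.9 235.9]
leaf 493 [327. 113.] th [2.8   2.803 2.945 2.947] r [202.5 236.2]
leaf 402 [360.  48.] th [2.422 2.425 2.551 2.554] r [203.8 237.1]
```

View pics/crop.png

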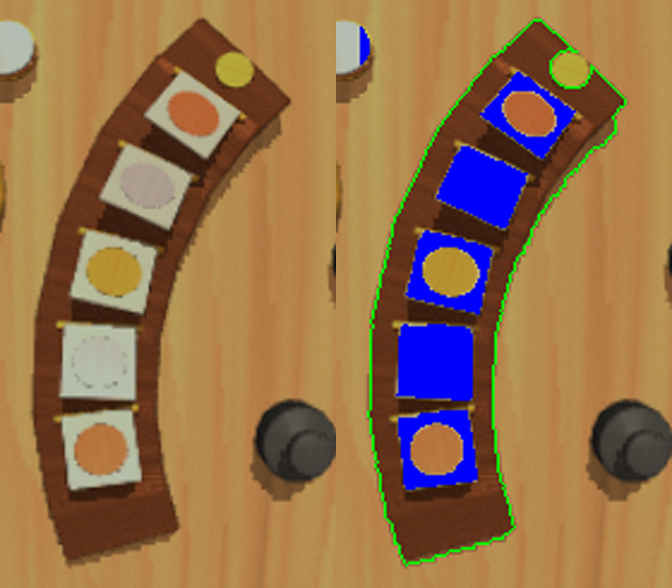

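```bash
cat >> h.py <<'E'
C=np.array([770.24,14.54]); HG=[2.422,2.612,2.801,2.990,3.179]
def rows(s,pts):
    """pts: (leaf, d mm past its hinge, z mm) -> rows in tool axes cm, turn"""
    R=s["tcp_rot"]; p=s["tcp_pos"]
    yaw=np.arctan2(R[0,0],R[1,0])   # tool x measured from world +y toward +x
    print("t",round(s["time"],2),"tcp",p.round(1),"F",np.round(s["contact_force"],1),"yaw",yaw.round(3))
    for l,d,z in pts:
        th=HG[l-1]+d/220
        X=np.array([*(C+220*np.array([np.cos(th),np.sin(th)])),z])
        print((l,d,z),(R.T@(X-p)/10).round(2),round(np.pi-th-yaw,3))
E
python3 - <<'E'
from bench import *; from h import *
s=read_state(); rows(s,[(1,-16,130),(1,-16,60),(1,6,43)])
E
```

```text
t 0.15 tcp [549.8   0.  230.9] F [0.1 0.1 0.2] yaw 0.0
(1, -16, 130) [17.11  6.61 10.09] 0.792
(1, -16, 60) [17.11  6.61 17.09] 0.792
(1, 6, 43) [15.49  5.13 18.79] 0.692
```

```bash
python3 -m handwheel '[[3.4,1.3,2,0.16,0],[6.8,2.6,4,0.32,0],[10.2,3.9,6,0.48,0],[13.6,5.2,8,0.64,0],[17.1,6.6,10.1,0.79,0],[17.1,6.6,12,0.79,0],[17.1,6.6,14,0.79,0],[17.1,6.6,14,0.79,0]]' 20
python3 - <<'E'
from bench import *; from h import *
im=camera("wrist"); cv2.imwrite("pics/w1.png",im[:,:,::-1])
s=read_state(); print(s["finger_gap"]);rows(s,[(1,-16,60),(1,-4,46),(1,6,43),(1,15,37),(1,24,29),(1,26,27)])
E
```

```text
time: 1.15
tcp_pos: [614.9, 170.0, 89.6]
tcp_rot: [[0.71, 0.704, -0.003], [0.704, -0.71, -0.001], [-0.003, -0.002, -1.0]]
contact_force: [-0.0, 0.0, -0.1]
finger_gap: 0.3
grasp_force: 0.0
0.05729130868278164
t 1.2 tcp [615.7 170.2  91. ] F [0.7 0.4 0.7] yaw 0.79
(1, -16, 60) [ 0.08 -0.06  3.1 ] 0.002
(1, -4, 46) [-1.12 -0.03  4.5 ] -0.052
(1, 6, 43) [-2.12  0.04  4.8 ] -0.098
(1, 15, 37) [-3.01  0.15  5.4 ] -0.139
(1, 24, 29) [-3.9   0.29  6.2 ] -0.18
(1, 26, 27) [-4.1   0.33  6.4 ] -0.189
```

View pics/w1.png

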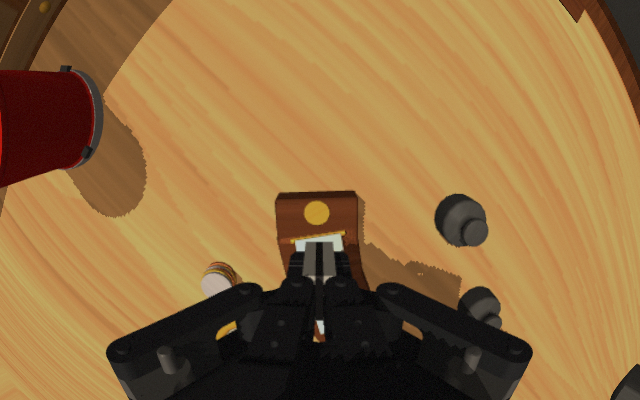

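The closed fingers are over the stud end of the row, with the stud at (316,213) and leaf 1's hinge at (318,236), so they are aligned. I go down to just before leaf 1.

```bash
python3 -m handwheel '[[0,0,1.6,0,0],[0,0,3.1,0,0],[-0.6,0,3.9,-0.03,0],[-1.1,0,4.5,-0.05,0],[-1.6,0,4.7,-0.08,0],[-2.1,0,4.8,-0.1,0],[-2.1,0,4.8,-0.1,0]]'
python3 - <<'E'
from bench import *; from h import *
c=get_calibration("wrist"); p=plane(c,[316,213],23.5,True)  # sanity only (old picture)
s=read_state(); rows(s,[(1,10,41),(1,14,38),(1,18,34),(1,22,31),(1,25,29),(1,26,28),(1,26,27)])
E
```

```text
time: 2.08
tcp_pos: [601.0, 156.0, 43.6]
tcp_rot: [[0.636, 0.771, 0.0], [0.771, -0.636, 0.0], [0.0, 0.0, -1.0]]
contact_force: [0.0, 0.8, -0.6]
finger_gap: 0.3
grasp_force: 0.0
t 2.08 tcp [601.  156.   43.6] F [ 0.   0.8 -0.6] yaw 0.69
(1, 10, 41) [-0.49  0.06  0.26] -0.016
(1, 14, 38) [-0.89  0.07  0.56] -0.034
(1, 18, 34) [-1.29  0.09  0.96] -0.052
(1, 22, 31) [-1.69  0.11  1.26] -0.07
(1, 25, 29) [-1.99  0.13  1.46] -0.084
(1, 26, 28) [-2.08  0.14  1.56] -0.089
(1, 26, 27) [-2.08  0.14  1.66] -0.089
```

```bash
python3 -m handwheel '[[-0.5,0.05,0.25,-0.02,0],[-0.9,0.07,0.55,-0.03,0],[-1.3,0.1,0.95,-0.05,0],[-1.7,0.1,1.2,-0.07,0],[-2.0,0.13,1.4,-0.085,0],[-2.1,0.14,1.5,-0.09,0],[-2.1,0.14,1.5,-0.09,0],[-2.1,0.14,1.5,-0.09,0]]'
python3 - <<'E'
from bench import *; from h import *
im=camera("side"); cv2.imwrite("pics/s1.png",cv2.resize(im[90:250,220:380,::-1],None,fx=3,fy=3,interpolation=cv2.INTER_CUBIC))
s=read_state(); rows(s,[(1,26,28),(1,26,27)])
E
```

```text
time: 3.08
tcp_pos: [588.8, 139.2, 28.3]
tcp_rot: [[0.565, 0.825, 0.0], [0.825, -0.565, 0.0], [0.0, 0.0, -1.0]]
contact_force: [-0.3, -0.4, 0.5]
finger_gap: 0.0
grasp_force: 0.0
t 3.12 tcp [588.8 139.3  28.4] F [-0.3  0.7  0.7] yaw 0.6
(1, 26, 28) [-0.02  0.01  0.04] 0.001
(1, 26, 27) [-0.02  0.01  0.14] 0.001
```

View pics/s1.png

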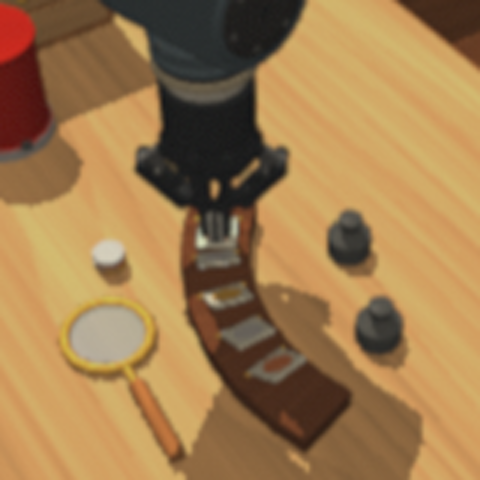

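The crop shows the fingertips resting on leaf 1 at (217,235), while leaves 2 to 5 are still ajar. I descend in small steps until I feel the rack.

```bash
python3 -m handwheel '[[0,0,0.07,0,0],[0,0,0.07,0,0]]' | grep -E "pos|contact"
python3 -m handwheel '[[0,0,0.05,0,0],[0,0,0.05,0,0]]'| grep -E "pos|contact"
```

```text
tcp_pos: [588.8, 139.2, 27.6]
contact_force: [0.7, 0.4, 0.1]
tcp_pos: [588.8, 139.2, 27.1]
contact_force: [-0.3, -0.6, 1.5]
```

```bash
python3 -m handwheel '[[0,0,0.04,0,0],[0,0,0.04,0,0]]' | grep -E "time|pos|contact"
python3 - <<'E'
from bench import *; from h import *
s=read_state(); rows(s,[(1,28,32),(1,32,37),(1,39,42),(2,2,44),(2,6,44),(2,10,41)])
E
```

```text
time: 3.88
tcp_pos: [588.8, 139.1, 27.0]
contact_force: [-1.2, -1.3, 4.9]
t 3.88 tcp [588.8 139.1  27. ] F [-1.2 -1.3  4.9] yaw 0.6
(1, 28, 32) [-0.21  0.01 -0.5 ] -0.008
(1, 32, 37) [-0.61  0.02 -1.  ] -0.026
(1, 39, 42) [-1.31  0.04 -1.5 ] -0.058
(2, 2, 44) [-1.79  0.08 -1.7 ] -0.08
(2, 6, 44) [-2.19  0.11 -1.7 ] -0.098
(2, 10, 41) [-2.58  0.16 -1.4 ] -0.116
```

```bash
python3 -m handwheel '[[-0.1,0,-0.4,0,0],[-0.4,0.01,-1.0,-0.02,0],[-0.9,0.03,-1.4,-0.04,0],[-1.3,0.04,-1.7,-0.06,0],[-1.8,0.08,-1.75,-0.08,0],[-2.2,0.11,-1.7,-0.1,0],[-2.2,0.11,-1.7,-0.1,0]]' | grep -E "time|pos|contact"
python3 - <<'E'
from bench import *; from h import *
s=read_state(); rows(s,[(2,10,41),(2,14,38),(2,18,34),(2,22,31),(2,25,29),(2,26,28),(2,26,27)])
E
```

```text
time: 4.75
tcp_pos: [577.1, 120.1, 43.5]
contact_force: [-0.2, 0.4, -0.0]
t 4.75 tcp [577.1 120.1  43.5] F [-0.2  0.4 -0. ] yaw 0.5
(2, 10, 41) [-0.35  0.02  0.25] -0.016
(2, 14, 38) [-0.75  0.03  0.55] -0.034
(2, 18, 34) [-1.15  0.04  0.95] -0.052
(2, 22, 31) [-1.55  0.07  1.25] -0.07
(2, 25, 29) [-1.85  0.09  1.45] -0.084
(2, 26, 28) [-1.95  0.1   1.55] -0.089
(2, 26, 27) [-1.95  0.1   1.65] -0.089
```

```bash
python3 -m handwheel '[[-0.35,0.02,0.25,-0.02,0],[-0.75,0.03,0.55,-0.03,0],[-1.15,0.04,0.95,-0.05,0],[-1.55,0.07,1.25,-0.07,0],[-1.85,0.09,1.45,-0.085,0],[-1.95,0.1,1.58,-0.09,0],[-1.95,0.1,1.64,-0.09,0],[-1.95,0.1,1.64,-0.09,0]]'| grep -E "time|pos|contact"
python3 -m handwheel '[[0,0,0.03,0,0],[0,0,0.03,0,0]]'| grep -E "time|pos|contact"
python3 - <<'E'
from bench import *; from h import *
s=read_state(); rows(s,[(2,28,32),(2,32,37),(2,39,42),(3,2,44),(3,6,44),(3,10,41)])
E
```

```text
time: 5.75
tcp_pos: [568.8, 102.9, 27.3]
contact_force: [0.8, 0.1, -0.4]
time: 6.0
tcp_pos: [568.8, 102.8, 27.1]
contact_force: [-0.2, -0.0, 0.6]
t 6.0 tcp [568.8 102.8  27.1] F [-0.2 -0.   0.6] yaw 0.41
(2, 28, 32) [-0.24 -0.01 -0.49] -0.008
(2, 32, 37) [-0.64 -0.   -0.99] -0.026
(2, 39, 42) [-1.34  0.03 -1.49] -0.058
(3, 2, 44) [-1.8   0.06 -1.69] -0.078
(3, 6, 44) [-2.19  0.09 -1.69] -0.097
(3, 10, 41) [-2.59  0.14 -1.39] -0.115
```

```bash
python3 -m handwheel '[[0,0,0.03,0,0],[0,0,0.03,0,0]]'| grep -E "time|pos|contact"
```

```text
time: 6.25
tcp_pos: [568.9, 102.9, 27.0]
contact_force: [-1.6, -0.0, 4.5]
```

```bash
python3 -m handwheel '[[-0.1,0,-0.4,0,0],[-0.4,0.0,-1.0,-0.02,0],[-0.9,0.02,-1.4,-0.04,0],[-1.34,0.03,-1.7,-0.06,0],[-1.8,0.06,-1.75,-0.08,0],[-2.2,0.09,-1.7,-0.1,0],[-2.2,0.09,-1.7,-0.1,0]]' | grep -E "time|pos|contact"
python3 - <<'E'
from bench import *; from h import *
im=camera("side"); cv2.imwrite("pics/s2.png",cv2.resize(im[90:250,220:380,::-1],None,fx=3,fy=3,interpolation=cv2.INTER_CUBIC))
s=read_state(); rows(s,[(3,10,41),(3,14,38),(3,18,34),(3,22,31),(3,25,29),(3,26,28),(3,26,27)])
E
```

```text
time: 7.12
tcp_pos: [560.7, 82.0, 43.5]
contact_force: [-0.2, -0.4, -0.8]
t 7.17 tcp [560.8  82.1  43.5] F [0.  0.2 0.3] yaw 0.31
(3, 10, 41) [-0.38  0.01  0.25] -0.015
(3, 14, 38) [-0.78  0.02  0.55] -0.033
(3, 18, 34) [-1.17  0.04  0.95] -0.052
(3, 22, 31) [-1.57  0.06  1.25] -0.07
(3, 25, 29) [-1.87  0.09  1.45] -0.083
(3, 26, 28) [-1.97  0.1   1.55] -0.088
(3, 26, 27) [-1.97  0.1   1.65] -0.088
```

View pics/s2.png

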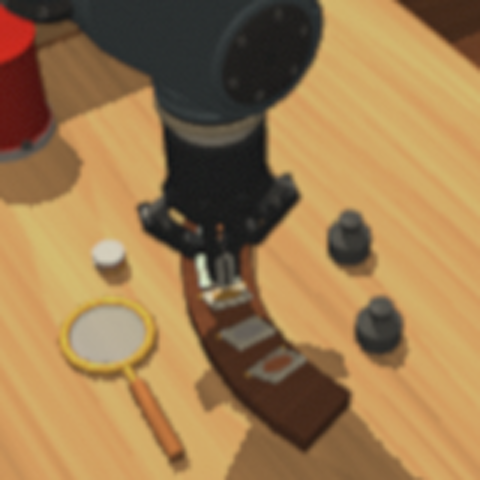

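The fingers are over leaf 3 at (225,285), leaf 2 lies flat behind them at (207,268), and the rack has not moved. I carry on with leaf 3.

```bash
python3 -m handwheel '[[-0.38,0.02,0.25,-0.02,0],[-0.78,0.02,0.55,-0.03,0],[-1.17,0.04,0.95,-0.05,0],[-1.57,0.06,1.25,-0.07,0],[-1.87,0.09,1.45,-0.085,0],[-1.97,0.1,1.58,-0.09,0],[-1.97,0.1,1.68,-0.09,0],[-1.97,0.1,1.68,-0.09,0]]'| grep -E "time|pos|contact"
python3 -m handwheel '[[0,0,0.02,0,0],[0,0,0.02,0,0]]'| grep -E "time|pos|contact"
python3 - <<'E'
from bench import *; from h import *
s=read_state(); rows(s,[(3,28,32),(3,32,37),(3,39,42),(4,2,44),(4,6,44)])
E
```

```text
time: 8.18
tcp_pos: [555.8, 63.1, 27.0]
contact_force: [-1.5, -1.2, 3.0]
time: 8.43
tcp_pos: [555.8, 63.1, 27.0]
contact_force: [-2.6, -2.7, 5.6]
t 8.43 tcp [555.8  63.1  27. ] F [-2.6 -2.7  5.6] yaw 0.22
(3, 28, 32) [-0.21 -0.02 -0.5 ] -0.007
(3, 32, 37) [-0.61 -0.01 -1.  ] -0.025
(3, 39, 42) [-1.31  0.02 -1.5 ] -0.057
(4, 2, 44) [-1.76  0.05 -1.7 ] -0.077
(4, 6, 44) [-2.16  0.08 -1.7 ] -0.096
```

```bash
python3 -m handwheel '[[-0.1,0,-0.4,0,0],[-0.4,0.0,-1.0,-0.02,0],[-0.9,0.02,-1.4,-0.04,0],[-1.34,0.03,-1.7,-0.06,0],[-1.8,0.06,-1.75,-0.08,0],[-2.15,0.08,-1.7,-0.1,0],[-2.15,0.08,-1.7,-0.1,0]]' | grep -E "time|pos|contact"
python3 - <<'E'
from bench import *; from h import *
s=read_state(); rows(s,[(4,10,41),(4,14,38),(4,18,34),(4,22,31),(4,25,29),(4,26,28),(4,26,27)])
E
```

```text
time: 9.3
tcp_pos: [551.8, 41.8, 43.5]
contact_force: [-0.4, -0.3, -0.0]
t 9.3 tcp [551.8  41.8  43.5] F [-0.4 -0.3 -0. ] yaw 0.12
(4, 10, 41) [-0.39  0.02  0.25] -0.014
(4, 14, 38) [-0.79  0.03  0.55] -0.032
(4, 18, 34) [-1.19  0.04  0.95] -0.05
(4, 22, 31) [-1.59  0.07  1.25] -0.068
(4, 25, 29) [-1.89  0.09  1.45] -0.082
(4, 26, 28) [-1.99  0.1   1.55] -0.087
(4, 26, 27) [-1.99  0.1   1.65] -0.087
```

```bash
python3 -m handwheel '[[-0.39,0.02,0.25,-0.02,0],[-0.79,0.03,0.55,-0.03,0],[-1.19,0.04,0.95,-0.05,0],[-1.59,0.07,1.25,-0.07,0],[-1.89,0.09,1.45,-0.085,0],[-1.99,0.1,1.58,-0.09,0],[-1.99,0.1,1.68,-0.09,0],[-1.99,0.1,1.68,-0.09,0]]'| grep -E "time|pos|contact"
python3 - <<'E'
from bench import *; from h import *
s=read_state(); rows(s,[(4,28,32),(4,32,37),(4,39,42),(5,2,44),(5,6,44)])
E
```

```text
time: 10.3
tcp_pos: [550.5, 22.1, 27.1]
contact_force: [-0.4, -1.0, 2.7]
t 10.3 tcp [550.5  22.1  27.1] F [-0.4 -1.   2.7] yaw 0.03
(4, 28, 32) [-0.22 -0.02 -0.49] -0.006
(4, 32, 37) [-0.62 -0.01 -0.99] -0.024
(4, 39, 42) [-1.32  0.02 -1.49] -0.056
(5, 2, 44) [-1.78  0.05 -1.69] -0.076
(5, 6, 44) [-2.18  0.08 -1.69] -0.095
```

```bash
python3 -m handwheel '[[0,0,0.02,0,0],[0,0,0.02,0,0],[-0.1,0,-0.4,0,0],[-0.4,0.0,-1.0,-0.02,0],[-0.9,0.02,-1.4,-0.04,0],[-1.34,0.03,-1.7,-0.06,0],[-1.8,0.06,-1.72,-0.08,0],[-2.15,0.08,-1.68,-0.1,0]]' | grep -E "time|pos|contact"
python3 - <<'E'
from bench import *; from h import *
s=read_state(); rows(s,[(5,10,41),(5,14,38),(5,18,34),(5,22,31),(5,25,29),(5,26,28),(5,26,27)])
E
```

```text
time: 11.3
tcp_pos: [550.6, 0.3, 43.6]
contact_force: [0.3, -0.5, 0.8]
t 11.3 tcp [5.506e+02 3.000e-01 4.360e+01] F [ 0.3 -0.5  0.8] yaw -0.071
(5, 10, 41) [-0.39  0.01  0.26] -0.012
(5, 14, 38) [-0.79  0.02  0.56] -0.03
(5, 18, 34) [-1.19  0.03  0.96] -0.048
(5, 22, 31) [-1.59  0.06  1.26] -0.066
(5, 25, 29) [-1.89  0.08  1.46] -0.08
(5, 26, 28) [-1.99  0.09  1.56] -0.084
(5, 26, 27) [-1.99  0.09  1.66] -0.084
```

```bash
python3 -m handwheel '[[-0.39,0.01,0.25,-0.01,0],[-0.79,0.02,0.55,-0.03,0],[-1.19,0.03,0.95,-0.05,0],[-1.59,0.06,1.25,-0.065,0],[-1.89,0.08,1.45,-0.08,0],[-1.99,0.09,1.58,-0.085,0],[-1.99,0.09,1.68,-0.085,0],[-1.99,0.09,1.68,-0.085,0]]'| grep -E "time|pos|contact"
python3 -m handwheel '[[0,0,0.02,0,0],[0,0,0.02,0,0]]'| grep -E "time|pos|contact"
```

```text
time: 12.3
tcp_pos: [553.0, -19.2, 27.1]
contact_force: [-0.2, -2.0, 1.3]
time: 12.55
tcp_pos: [553.1, -19.2, 27.0]
contact_force: [-1.9, -1.9, 4.6]
```

Leaf 5 is down. I run on past path5 just above the rack, then lift clear and look.

```bash
python3 -m handwheel '[[-0.1,0,-0.2,0,0],[-0.8,0.0,-0.3,-0.04,0],[-1.6,0.03,-0.4,-0.08,0],[-2.0,0.03,-2,-0.08,0],[-2.5,0.03,-5,-0.08,0],[-3,0.03,-9,-0.08,0],[-3.5,0.03,-14,-0.08,0],[-4,0.03,-18,-0.08,0]]'| grep -E "time|pos|contact"
python3 -m handwheel '[[0,0,-2,0,0],[0,0,-2,0,0],[0,0,-2,0,0]]'| grep -E "time|pos|contact"
python3 - <<'E'
from bench import *; from h import *
im=camera("wrist"); cv2.imwrite("pics/w2.png",im[:,:,::-1]); c=get_calibration("wrist")
hsv=cv2.cvtColor(im,cv2.COLOR_RGB2HSV); H,S,V=cv2.split(hsv)
w=((S<70)&(V>120)).astype(np.uint8); w[250:]=0
k,l,st,ce=cv2.connectedComponentsWithStats(cv2.morphologyEx(w,cv2.MORPH_CLOSE,np.ones((3,3))))
for i in range(1,k):
    if st[i,4]<150: continue
    p=plane(c,np.argwhere(l==i)[:,::-1],27,True); t=np.arctan2(p[:,1]-C[1],p[:,0]-C[0])%(2*np.pi); r=np.hypot(*(p-C).T)
    print(st[i,4],ce[i].round(),"hinge th",np.percentile(t,2).round(3),"len mm",(np.ptp(np.percentile(t,[1,99]))*220).round(1),"r",np.percentile(r,[2,98]).round(1))
y=((H>20)&(H<34)&(S>150)&(V>110)).astype(np.uint8)
k,l,st,ce=cv2.connectedComponentsWithStats(y)
for i in range(1,k):
    if 80<st[i,4]<500: print("yellow",st[i,4],ce[i],plane(c,ce[i],23.5,True)[0])
E
```

```text
time: 13.55
tcp_pos: [559.5, -58.7, 209.8]
contact_force: [-0.2, -0.1, -0.1]
time: 13.92
tcp_pos: [558.9, -58.4, 226.0]
contact_force: [0.6, 1.2, 0.3]
1796 [276.  19.] hinge th 2.763 len mm 37.0 r [288.7 340.2]
459 [391.  15.] hinge th 2.431 len mm 35.8 r [204.2 236.7]
1464 [358.  48.] hinge th 2.625 len mm 76.2 r [203.8 236.4]
985 [331. 100.] hinge th 3.0 len mm 35.3 r [203.5 235.7]
536 [324. 137.] hinge th 3.187 len mm 36.3 r [202.8 235.7]
yellow 336 [275.64583333  27.35714286] [472.05016331  97.27554061]
yellow 99 [414.25252525   2.97979798] [616.27077156 169.43023056]
yellow 350 [345.18857143  66.77428571] [557.51256744  69.4071741 ]
```

View pics/w2.png

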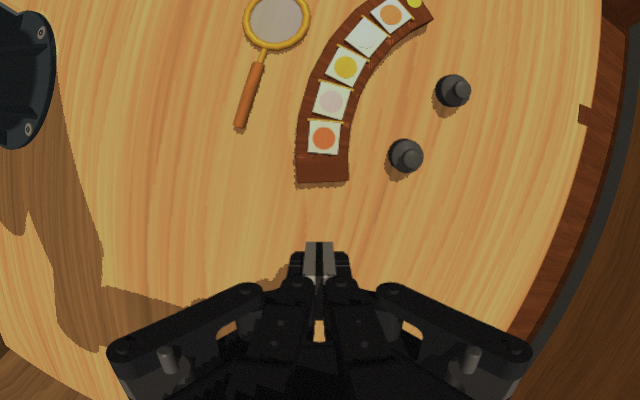

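All five leaves lie flat, with apparent lengths of about 36 mm (leaves at (391,15), (363,37), (347,66), (331,100) and (324,137)). The rack, magnifier and weights look unmoved, and the rack's hinge angles agree with the first measurement to within about 2 mm.

```bash
python3 -m handwheel '[[0,0,0,0,0],[0,0,0,0,0]]'|grep time; python3 -c "
from bench import *
print(hand_in())"
```

```text
time: 14.22
the job is handed in; nothing more can be done
None
```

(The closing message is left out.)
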